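# Find the full salt tin by its weight

### The arm

A 6-joint arm with a two-finger parallel gripper is mounted at the origin on the work surface. World frame = base frame: x ahead of the robot, y to its left, z up, the work surface at z = 0. Lengths are in mm, angles in rad, forces in N, time in s.
With the tool pointing down it reaches from about 300 to 1000 mm from the base axis. Payload 5.1 kg.
Tool frame: the origin (TCP) lies midway between the tips of the shut fingers; the grasp point (between the pads) lies 19 mm behind it; z points along the fingers, y is the line along which they close (so a half turn about z gives the same grasp; the last joint's range is limited). The gripper opens to 95 mm and grips with 3 to 60 N. Pads are 20 mm wide; open, the fingers measure 119 mm over their backs; the gripper's body (75 mm by 180 mm) begins 59 mm behind the grasp point.
Start: joints at [1.027, 0.124, 1.65, -0, 1.367, -0.083], TCP at [289.05, 582.181, 214.656] pointing down, gripper open.
Joint ranges: [-2.61, 2.61], [-1.02, 2.33], [0.03, 2.71], [-1.35, 4.49], [0.32, 2.68], [-2.91, 2.91]. Speed limits (rad/s): [2.57, 2.57, 3.14, 3.14, 3.14, 3.14].

### API

Orientations are given as [roll, pitch, yaw] about the fixed x, y, z axes, in that order (R = Rz(yaw) Ry(pitch) Rx(roll)).
In Python, from cell import * gives the robot as it stands.
- The arm moves only by the tool servo_tool, never from a script. Its argument "increments" is text: rows parted by semicolons, each of 7 numbers parted by spaces: the turn, a rotation vector about the tool's x, y, z in rad, then the shift along the tool's x, y, z in mm, then the opening, from 0 (shut) to 1 (fully open). In form: ax ay az tx ty tz jaw; .... A call has 1 to 5 rows; each row is the pose to reach, as a shift and turn from the pose commanded when the call began, along the tool's axes at that moment; what a row does not reach only later rows make up. A row lasts 1/10 s, in which the tool goes at most 50 mm and 8.59 degrees, less where a joint would pass 70% of its speed; a pose out of reach is approached as far as the arm can. A call with a gripper value outside its range is refused whole. The fingers move at their own pace and stop on an object; the grip force is fixed at half the most. Time passes only in rows, so rows that repeat a pose let the fingers close. It gives the time, the measured TCP pose, the force, the opening and the grip force at its end, in the units of the state.
- get_obs(): the state, without advancing time (a new reading comes with each control period).
- grab_frame(name): name is "side" or "top"; returns a dict with "img" (480x640x3 uint8, blue, green, red), "fx", "fy", "cx", "cy" (pixels), "T" (4x4, takes a point from camera to world coordinates). Camera axes: x right, y down, z forward; pixel columns grow to the right and rows downward; lengths in mm; the calibration is good to about 2 mm. A picture is of the moment at which its call begins. There is no depth.
- job_done(): hands the job in; it is judged then, once.
Trained networks look in a picture, given as the dict that the camera call returned (one of the last four; its "shot" number tells which), for a name from the list of things; names that differ only in an ending like _2 or _b are one class to them, and where a whole thing is asked for, a point or a joint stands for the part that bears it (a point fixed in the world has none). Each returns a list of dicts, best first, with "p" (0 to 1); they miss things now and then, are a little off and sometimes report something else, mostly with a low value. They report only what shows in the picture. A call takes as long as a camera call.
- silhouettes(picture, label): "region" (480x640 bool, what is visible of it).
- landmark_of(picture, label): "location" ([x, y, z] in mm, in world coordinates, good to about 4 mm: a listed point, or the origin of a listed thing).
The state is a dict: "time_s": time; "joints": joint angles; "dq": joint speeds; "tau": joint torques, N m; "tcp_pos": TCP position; "tool_rot": TCP orientation; "force": force on the tool from outside, world axes, zero at the start; "wrist_torque": the same for the moment, N m; "width": opening from 0.0 (shut) to 1.0 (fully open); "finger_force": force on a finger pad.
Only numpy, scipy, OpenCV 4.12 (cv2) and the standard library are available. Lean on these libraries where they do the work, as an engineer would, in place of code of your own. Each camera call takes 0.05 s, during which the arm holds its last target. There are 200 camera calls.

### The job

One of the three identical blue salt tins is still full. Taking them in the order red, yellow, green coaster, lift each tin about 8 cm straight up to feel its weight, keeping it upright, and set it back on its own coaster and let go before taking the next, leaving everything else where it stands. Finish while holding the heaviest tin up in the gripper, upright and still, with its foot at least 16 cm above the table top, and the other two standing on their own coasters (if the heaviest is the last one you may simply keep hold of it).

Things in the scene. Friction and masses are not known exactly. Their poses are not given: they have to be found in the camera images.
- tin_a_mid (a point): one of three closed cylindrical tins that look the same: blue with a cream band and a steel lid and foot, 66 mm across, 110 mm tall, smooth straight sides; the point is its centre, half-way up (55 mm over its foot), z along its axis. One tin is full and weighs 460 to 550 g, the other two are part used and weigh 150 to 300 g; which is which differs every time and cannot be seen. Each stands on one of the three coasters, within 10 mm of its middle.
- tin_b_mid (a point): one of three closed cylindrical tins that look the same: blue with a cream band and a steel lid and foot, 66 mm across, 110 mm tall, smooth straight sides; the point is its centre, half-way up (55 mm over its foot), z along its axis. One tin is full and weighs 460 to 550 g, the other two are part used and weigh 150 to 300 g; which is which differs every time and cannot be seen. Each stands on one of the three coasters, within 10 mm of its middle.
- tin_c_mid (a point): one of three closed cylindrical tins that look the same: blue with a cream band and a steel lid and foot, 66 mm across, 110 mm tall, smooth straight sides; the point is its centre, half-way up (55 mm over its foot), z along its axis. One tin is full and weighs 460 to 550 g, the other two are part used and weigh 150 to 300 g; which is which differs every time and cannot be seen. Each stands on one of the three coasters, within 10 mm of its middle.
- coaster_red: red round coaster, 110 mm across, 4 mm thick, fixed to the table, a tin standing on it; origin at the centre of its underside, on the table top (z = 0). The three coasters lie in a loose row across the table, in any order.
- coaster_yellow: yellow round coaster, 110 mm across, 4 mm thick, fixed to the table, a tin standing on it; origin at the centre of its underside, on the table top (z = 0). The three coasters lie in a loose row across the table, in any order.
- coaster_green: green round coaster, 110 mm across, 4 mm thick, fixed to the table, a tin standing on it; origin at the centre of its underside, on the table top (z = 0). The three coasters lie in a loose row across the table, in any order.
- spice_jar_top (a point): small clear spice jar with a white cap, 42 mm across, 75 mm tall, standing between two coasters; point near the top of its axis, 70 mm up. Bystander.
- amber_bottle_top (a point): small amber glass bottle, 42 mm across, 95 mm tall, standing between two coasters; point near the top of its axis, 90 mm up. Bystander.
- white_jar_top (a point): white plastic jar, 96 mm across, 125 mm tall, beyond the coasters; point near the top of its axis, 120 mm up. Bystander.
- coffee_can_top (a point): orange can with a paper label, 100 mm across, 130 mm tall, beyond the coasters (larger than the tins); point at the centre of its top. Bystander.
- carton: closed cardboard carton 110 x 160 x 85 mm, beyond the coasters; origin at the centre of its underside. Bystander.
- tape_roll: empty cardboard core of tape lying flat, 90 mm across, 45 mm high, on the robot's side of the coasters; origin at the centre of its underside. Bystander.
- spoon: spoon lying flat on the robot's side of the coasters; origin at its underside. Bystander.

How it is judged (in metres and radians):
On the way, in this order (a step that is already met when the one before it is completed fails the run):
1. the tin of the red coaster is hefted: held by the fingers more than 5 cm up, above its coaster (((height (world z) of tin_a_mid above 0.109 m and horizontal distance between tin_a_mid and coaster_red below 0.06 m and contact force between tin_a and the fingers above 0.5 N) or (height (world z) of tin_b_mid above 0.109 m and horizontal distance between tin_b_mid and coaster_red below 0.06 m and contact force between tin_b and the fingers above 0.5 N) or (height (world z) of tin_c_mid above 0.109 m and horizontal distance between tin_c_mid and coaster_red below 0.06 m and contact force between tin_c and the fingers above 0.5 N))), for 0.3 s.
2. that tin stands upright on the red coaster again, let go (((height (world z) of tin_a_mid between 0.053 and 0.065 m and angle between tin_a_mid's own z axis and vertical below 0.1 rad and distance of tin_a_mid from where it was at the start of the episode below 0.045 m and contact force between tin_a and the fingers below 0.1 N and horizontal distance between tin_a_mid and coaster_red below 0.04 m and linear speed of tin_a below 0.02 m/s) or (height (world z) of tin_b_mid between 0.053 and 0.065 m and angle between tin_b_mid's own z axis and vertical below 0.1 rad and distance of tin_b_mid from where it was at the start of the episode below 0.045 m and contact force between tin_b and the fingers below 0.1 N and horizontal distance between tin_b_mid and coaster_red below 0.04 m and linear speed of tin_b below 0.02 m/s) or (height (world z) of tin_c_mid between 0.053 and 0.065 m and angle between tin_c_mid's own z axis and vertical below 0.1 rad and distance of tin_c_mid from where it was at the start of the episode below 0.045 m and contact force between tin_c and the fingers below 0.1 N and horizontal distance between tin_c_mid and coaster_red below 0.04 m and linear speed of tin_c below 0.02 m/s))), for 0.2 s.
3. the tin of the yellow coaster is hefted: held by the fingers more than 5 cm up, above its coaster (((height (world z) of tin_a_mid above 0.109 m and horizontal distance between tin_a_mid and coaster_yellow below 0.06 m and contact force between tin_a and the fingers above 0.5 N) or (height (world z) of tin_b_mid above 0.109 m and horizontal distance between tin_b_mid and coaster_yellow below 0.06 m and contact force between tin_b and the fingers above 0.5 N) or (height (world z) of tin_c_mid above 0.109 m and horizontal distance between tin_c_mid and coaster_yellow below 0.06 m and contact force between tin_c and the fingers above 0.5 N))), for 0.3 s.
4. that tin stands upright on the yellow coaster again, let go (((height (world z) of tin_a_mid between 0.053 and 0.065 m and angle between tin_a_mid's own z axis and vertical below 0.1 rad and distance of tin_a_mid from where it was at the start of the episode below 0.045 m and contact force between tin_a and the fingers below 0.1 N and horizontal distance between tin_a_mid and coaster_yellow below 0.04 m and linear speed of tin_a below 0.02 m/s) or (height (world z) of tin_b_mid between 0.053 and 0.065 m and angle between tin_b_mid's own z axis and vertical below 0.1 rad and distance of tin_b_mid from where it was at the start of the episode below 0.045 m and contact force between tin_b and the fingers below 0.1 N and horizontal distance between tin_b_mid and coaster_yellow below 0.04 m and linear speed of tin_b below 0.02 m/s) or (height (world z) of tin_c_mid between 0.053 and 0.065 m and angle between tin_c_mid's own z axis and vertical below 0.1 rad and distance of tin_c_mid from where it was at the start of the episode below 0.045 m and contact force between tin_c and the fingers below 0.1 N and horizontal distance between tin_c_mid and coaster_yellow below 0.04 m and linear speed of tin_c below 0.02 m/s))), for 0.2 s.
5. the tin of the green coaster is hefted: held by the fingers more than 5 cm up, above its coaster (((height (world z) of tin_a_mid above 0.109 m and horizontal distance between tin_a_mid and coaster_green below 0.06 m and contact force between tin_a and the fingers above 0.5 N) or (height (world z) of tin_b_mid above 0.109 m and horizontal distance between tin_b_mid and coaster_green below 0.06 m and contact force between tin_b and the fingers above 0.5 N) or (height (world z) of tin_c_mid above 0.109 m and horizontal distance between tin_c_mid and coaster_green below 0.06 m and contact force between tin_c and the fingers above 0.5 N))), for 0.3 s.
At the end, for the whole second after the job is handed in: The heaviest tin is held by the fingers, upright within 0.3 rad, at rest, centre over 20 cm above the table; the other two stand upright, let go, within 45 mm of where they stood, each bearing on its coaster with under 3.7 N (part-used tins weigh under 3.0 N, the full one over 4.5 N) (((height (world z) of tin_a_mid above 0.2 m and angle between tin_a_mid's own z axis and vertical below 0.3 rad and linear speed of tin_a below 0.03 m/s and contact force between tin_a and the fingers above 1 N and height (world z) of tin_b_mid between 0.053 and 0.065 m and angle between each of tin_b_mid, tin_c_mid's own z axis and vertical below 0.1 rad and distance of each of tin_b_mid, tin_c_mid from where it was at the start of the episode below 0.045 m and contact force between each of tin_b, tin_c and the fingers below 0.1 N and contact force between each of tin_b, tin_c and anything else below 3.7 N and height (world z) of tin_c_mid between 0.053 and 0.065 m) or (height (world z) of tin_b_mid above 0.2 m and angle between tin_b_mid's own z axis and vertical below 0.3 rad and linear speed of tin_b below 0.03 m/s and contact force between tin_b and the fingers above 1 N and height (world z) of tin_a_mid between 0.053 and 0.065 m and angle between each of tin_a_mid, tin_c_mid's own z axis and vertical below 0.1 rad and distance of each of tin_a_mid, tin_c_mid from where it was at the start of the episode below 0.045 m and contact force between each of tin_a, tin_c and the fingers below 0.1 N and contact force between each of tin_a, tin_c and anything else below 3.7 N and height (world z) of tin_c_mid between 0.053 and 0.065 m) or (height (world z) of tin_c_mid above 0.2 m and angle between tin_c_mid's own z axis and vertical below 0.3 rad and linear speed of tin_c below 0.03 m/s and contact force between tin_c and the fingers above 1 N and height (world z) of tin_a_mid between 0.053 and 0.065 m and angle between each of tin_a_mid, tin_b_mid's own z axis and vertical below 0.1 rad and distance of each of tin_a_mid, tin_b_mid from where it was at the start of the episode below 0.045 m and contact force between each of tin_a, tin_b and the fingers below 0.1 N and contact force between each of tin_a, tin_b and anything else below 3.7 N and height (world z) of tin_b_mid between 0.053 and 0.065 m))); the arm keeps its last pose, push and grip.
It fails at once if a tin is tipped by more than about 35 degrees (angle between any of tin_a_mid, tin_b_mid, tin_c_mid's own z axis and vertical above 0.6 rad).
It fails at once if a bystander is shifted by more than 3 cm or knocked over (distance of any of spice_jar_top, amber_bottle_top, white_jar_top, coffee_can_top, carton, tape_roll, spoon from where it was at the start of the episode above 0.03 m).
It also fails if it takes over 72 s, if anything falls off the work surface, if the arm or the gripper's body presses on something with over 40 N, if the wrist force passes 120 N, or if a joint passes its speed limit or range.

## Working session

There is one attempt and no reset: what is moved stays moved. The work goes in short steps, Python scripts to look and compute and a tool call to move; the robot and the scene stay as the last step left them, time stands still between calls to the robot, and variables do not carry over. Pictures are saved under pics/ and viewed, at most 10 in all, crops included, and the job is handed in when it is done.

Besides the shell and the picture viewer there is one more tool, called after "Call:" by a JSON object that holds its "op" and its "data", one argument or row to a line. servo_tool: Moves the arm, as the interface text tells. Its arguments: {"type":"object","properties":{"increments":{"type":"string"}},"required":["increments"]}

```bash
mkdir -p pics
python3 - <<'E'
from cell import *
import cv2, numpy as np
o=get_obs();print({k:np.round(v,3).tolist() for k,v in o.items()})
fs={n:grab_frame(n) for n in("top","side")}
cv2.imwrite('pics/top0.png',fs['top']['img']);cv2.imwrite('pics/side0.png',fs['side']['img'])
for n in fs:
  print(n,np.round(fs[n]['T'],2).tolist())
  for l in "tin_a_mid coaster_red coaster_yellow coaster_green spice_jar_top amber_bottle_top white_jar_top coffee_can_top carton tape_roll spoon".split():
    print(n,l,[(np.round(d['location']).tolist(),round(d['p'],2)) for d in landmark_of(fs[n],l)][:4])
E
```

```text
{'time_s': 0.0, 'joints': [1.027, 0.125, 1.652, -0.0, 1.368, -0.083], 'dq': [-0.0, 0.001, -0.002, -0.001, -0.001, 0.001], 'tau': [0.0, -41.759, -35.994, 0.077, 0.049, -0.0], 'tcp_pos': [288.731, 581.633, 213.381], 'tool_rot': [-3.139, -0.0, 2.681], 'force': [0.072, 0.245, 0.07], 'wrist_torque': [0.05, -0.004, -0.001], 'finger_force': 0.0, 'width': 1.002}
top [[-0.02, -0.99, 0.16, 418.55], [-1.0, 0.02, 0.0, 6.96], [-0.01, -0.16, -0.99, 1155.22], [0.0, 0.0, 0.0, 1.0]]
top tin_a_mid [([579.0, 279.0, 59.0], 0.69)]
top coaster_red [([571.0, 281.0, -2.0], 0.61)]
top coaster_yellow [([505.0, -302.0, -0.0], 0.9)]
top coaster_green [([515.0, -23.0, 0.0], 0.59)]
top spice_jar_top [([628.0, 140.0, 69.0], 0.9)]
top amber_bottle_top [([517.0, -142.0, 93.0], 0.77)]
top white_jar_top [([747.0, -148.0, 120.0], 0.85)]
top coffee_can_top [([744.0, 239.0, 127.0], 0.86)]
top carton [([782.0, 34.0, 2.0], 0.66), ([577.0, 281.0, -2.0], 0.61), ([505.0, -301.0, 1.0], 0.37)]
top tape_roll [([379.0, -157.0, 1.0], 0.66), ([747.0, -148.0, 126.0], 0.33), ([504.0, -302.0, 1.0], 0.23)]
top spoon [([370.0, 141.0, 5.0], 0.88)]
side [[0.87, -0.3, 0.4, 132.55], [-0.5, -0.54, 0.68, -746.81], [0.01, -0.79, -0.62, 810.5], [0.0, 0.0, 0.0, 1.0]]
side tin_a_mid [([580.0, 282.0, 62.0], 0.82)]
side coaster_red [([370.0, 140.0, 1.0], 0.65), ([574.0, 272.0, 0.0], 0.57)]
side coaster_yellow []
side coaster_green [([516.0, -19.0, -1.0], 0.82)]
side spice_jar_top [([633.0, 144.0, 70.0], 0.85)]
side amber_bottle_top [([519.0, -142.0, 93.0], 0.78)]
side white_jar_top [([748.0, -148.0, 120.0], 0.9)]
side coffee_can_top [([369.0, 141.0, 0.0], 0.41)]
side carton []
side tape_roll [([382.0, -160.0, -2.0], 0.82)]
side spoon [([373.0, 141.0, 1.0], 0.76)]
```

View pics/top0.png

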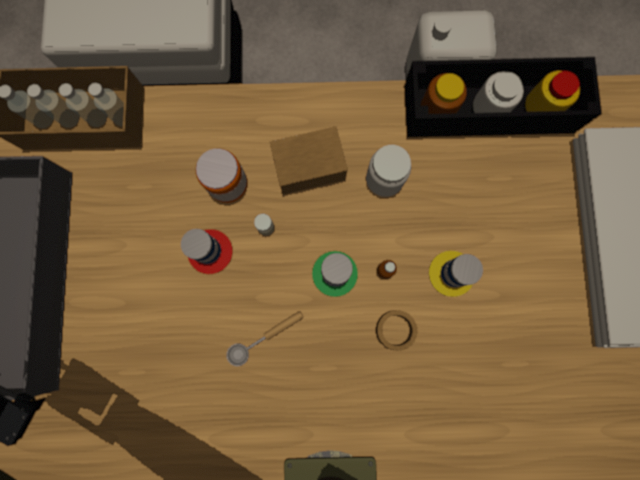

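View pics/side0.png

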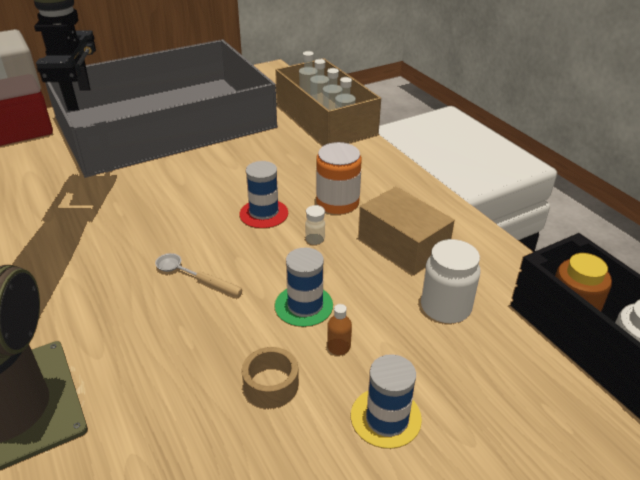

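The top view shows red, green and yellow coasters from left to right. The tin lids are at about (198,243), (337,268) and (465,268), and the jars between them leave clear space. Next I'll locate the tins precisely by matching a cylinder model to the silhouettes.

```bash
cat > h.py <<'E'
from cell import *
import cv2, numpy as np
from scipy.optimize import least_squares
from scipy.spatial.transform import Rotation as Ro
def proj(f,P):
    T=np.array(f['T']);c=(np.asarray(P)-T[:3,3])@T[:3,:3]
    return np.c_[f['fx']*c[:,0]/c[:,2]+f['cx'],f['fy']*c[:,1]/c[:,2]+f['cy']]
a=np.linspace(0,2*np.pi,60)
def hull(f,x,y,z0=4,z1=114,r=33):
    P=np.concatenate([np.c_[x+r*np.cos(a),y+r*np.sin(a),0*a+z] for z in(z0,z1)])
    return cv2.convexHull(proj(f,P).astype(np.float32))
def cen(h): m=cv2.moments(h);return np.array([m['m10'],m['m01']])/m['m00']
def tin(f,m,x0):
    # match the model outline centroid to the mask's convex hull centroid
    ys,xs=np.nonzero(m);t=cen(cv2.convexHull(np.c_[xs,ys].astype(np.float32)))
    return least_squares(lambda p:cen(hull(f,*p))-t,x0).x
def to_tool(target):
    o=get_obs();R=Ro.from_euler('xyz',o['tool_rot']).as_matrix()
    return R.T@(np.array(target)-o['tcp_pos'])
def state():
    o=get_obs();return {k:np.round(o[k],3).tolist() for k in('time_s','joints','tcp_pos','tool_rot','force','width','finger_force')}
E
python3 - <<'E'
from h import *
G=dict(red=(577,281),green=(515,-21),yellow=(505,-302))
for n in("top","side"):
  f=grab_frame(n)
  img=f['img'].copy()
  for d in silhouettes(f,'tin_a_mid'):
    m=d['region'];ys,xs=np.nonzero(m)
    g=min(G,key=lambda k:np.linalg.norm(cen(hull(f,*G[k]))-[xs.mean(),ys.mean()]))
    p=tin(f,m,G[g]);h=hull(f,*p)
    print(n,g,round(d['p'],2),m.sum(),round(cv2.contourArea(h)),p.round(1))
    cv2.polylines(img,[h.astype(int)],True,(0,255,255),1)
  for k,c in dict(red=lambda b,g,r:(r>120)&(g<50)&(b<60),green=lambda b,g,r:(g>90)&(r<60)&(b<100),yellow=lambda b,g,r:(r>140)&(g>120)&(b<70)).items():
    m=c(*[img[...,i].astype(int) for i in range(3)]).astype(np.uint8)
    N,l,s,ce=cv2.connectedComponentsWithStats(m)
    for j in range(1,N):
      if s[j,4]>200: 
        ys,xs=np.nonzero(l==j);t=cen(cv2.convexHull(np.c_[xs,ys].astype(np.float32)))
        q=least_squares(lambda p:cen(hull(f,p[0],p[1],4,4,55))-t,G[k]).x;print('  coaster',k,s[j],q.round())
  cv2.imwrite(f'pics/{n}1.png',img)
print('tool shift to red hover',to_tool((577,281,200)))
E
```

```text
top red 0.73 1006 1051 [576.8 280.8]
  coaster red [553  72  26  24 462] [ 982. -618.]
  coaster red [189 230  43  44 639] [570. 270.]
  coaster green [313 252  44  44 555] [513. -21.]
  coaster yellow [438  75  25  23 464] [ 981. -327.]
  coaster yellow [429 250  43  47 724] [ 507. -296.]
side red 0.84 1672 1671 [576.9 284.8]
side yellow 0.44 3437 3354 [ 507.2 -304.3]
  coaster red [241 202  46  25 464] [572. 272.]
  coaster yellow [362 353  54  85 278] [ 535. -269.]
tool shift to red hover [-391.83910675 -141.71493068   14.64957978]
```

Call:
{"op": "servo_tool", "data": {
  "increments": "0 0 0 -44 -16 7 1;0 0 0 -88 -32 14 1;0 0 0 -132 -48 14 1;0 0 0 -176 -64 14 1;0 0 0 -219 -79 14 1"
}}

```text
time_s: 1.9
tcp_pos: [451.1, 412.6, 200.8]
tool_rot: [3.141, 0.0, 2.681]
force: [0.5, 0.8, 0.2]
width: 1.001
finger_force: 0.0
```

Call:
{"op": "servo_tool", "data": {
  "increments": "0 0 0 -43 -16 0 1;0 0 0 -87 -32 0 1;0 0 0 -130 -48 0 1;0 0 0 -160 -60 0 1;0 0 0 -173 -63 0 1"
}}

```text
time_s: 2.4
tcp_pos: [578.8, 278.2, 200.7]
tool_rot: [-3.141, 0.0, 2.678]
force: [1.3, 0.5, 0.8]
width: 0.998
finger_force: 0.0
```

Run:
```python
from h import *
print(state(),to_tool((577,282,61)))
f=grab_frame('top');T=np.array(f['T'])
cv2.imwrite('pics/z.png',cv2.resize(f['img'][215:305,170:500],None,fx=2.4,fy=2.4,interpolation=cv2.INTER_CUBIC))
for k,(x,y) in dict(green=(515,-21),yellow=(507,-303)).items():
  print(k,proj(f,[[x,y,114]]))
```

```text
{'time_s': 2.4, 'joints': [0.365, 0.116, 1.683, -0.0, 1.343, -0.742], 'tcp_pos': [578.759, 278.245, 200.697], 'tool_rot': [-3.141, 0.0, 2.678], 'force': [1.257, 0.469, 0.781], 'width': 0.998, 'finger_force': 0.0} [  3.31734853   2.59238036 139.69495544]
green [[334.79210242 268.41176087]]
yellow [[466.22115135 269.3302009 ]]
```

View pics/z.png

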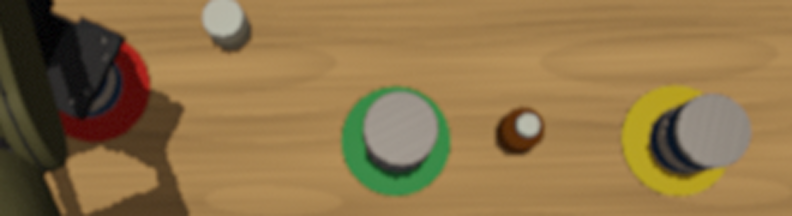

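Lids in the crop: green centre at (400,129), which is world (514,-25). Yellow centre at (713,131), which is (507,-305). Descending on red now.

Call:
{"op": "servo_tool", "data": {
  "increments": "0 0 0 1 1 30 1;0 0 0 2 1 60 1;0 0 0 2 1 90 1;0 0 0 2 1 120 1;0 0 0 2 1 139 1"
}}

```text
time_s: 2.95
tcp_pos: [573.3, 283.4, 58.9]
tool_rot: [-3.139, -0.003, 2.682]
force: [0.4, -0.1, -0.4]
width: 0.999
finger_force: 0.0
```

Call:
{"op": "servo_tool", "data": {
  "increments": "0 0 0 0 0 0 1;0 0 0 0 0 0 0.6;0 0 0 0 0 0 0.5;0 0 0 0 0 0 0.4;0 0 0 0 0 0 0.3"
}}

```text
time_s: 3.45
tcp_pos: [576.5, 282.9, 63.2]
tool_rot: [3.14, 0.002, 2.681]
force: [0.0, -0.1, 0.6]
width: 0.722
finger_force: 0.0
```

Call:
{"op": "servo_tool", "data": {
  "increments": "0 0 0 0 0 0 0.2;0 0 0 0 0 0 0.2;0 0 0 0 0 0 0.2;0 0 0 0 0 0 0.2;0 0 0 0 0 0 0.2"
}}

```text
time_s: 3.95
tcp_pos: [576.3, 282.6, 63.0]
tool_rot: [3.141, 0.001, 2.681]
force: [-2.2, -1.4, 5.5]
width: 0.692
finger_force: 30.0
```

Call:
{"op": "servo_tool", "data": {
  "increments": "0 0 0 0 0 -8 0.2;0 0 0 0 0 -24 0.2;0 0 0 0 0 -44 0.2;0 0 0 0 0 -64 0.2;0 0 0 0 0 -78 0.2"
}}

```text
time_s: 4.45
tcp_pos: [576.2, 282.7, 142.0]
tool_rot: [3.14, 0.001, 2.681]
force: [0.3, -0.1, -1.9]
width: 0.689
finger_force: 30.0
```

Call:
{"op": "servo_tool", "data": {
  "increments": "0 0 0 0 0 -2 0.2;0 0 0 0 0 -2 0.2;0 0 0 0 0 -2 0.2;0 0 0 0 0 -2 0.2;0 0 0 0 0 -2 0.2"
}}

```text
time_s: 4.95
tcp_pos: [575.1, 282.2, 140.4]
tool_rot: [-3.14, -0.001, 2.681]
force: [-0.8, -0.6, -2.0]
width: 0.691
finger_force: 30.0
```

Call:
{"op": "servo_tool", "data": {
  "increments": "0 0 0 0 0 0 0.2;0 0 0 0 0 0 0.2;0 0 0 0 0 0 0.2;0 0 0 0 0 0 0.2;0 0 0 0 0 0 0.2"
}}

```text
time_s: 5.45
tcp_pos: [575.7, 282.5, 141.7]
tool_rot: [3.142, 0.0, 2.681]
force: [-0.2, 0.6, -2.0]
width: 0.693
finger_force: 30.0
```

Run:
```python
from h import *
for i in range(6): f=grab_frame('side'); s=state(); print(s['tcp_pos'],s['force'],np.round(get_obs()['tau'],2))
cv2.imwrite('pics/lift.png',f['img'][80:280,180:440])
```

```text
[575.7, 282.476, 141.701] [0.085, 0.389, -1.904] [-0.000e+00 -4.315e+01 -3.567e+01  3.000e-02  8.000e-02 -0.000e+00]
[575.69, 282.5, 141.704] [0.575, 0.108, -2.185] [ 0.000e+00 -4.316e+01 -3.567e+01  3.000e-02  8.000e-02 -0.000e+00]
[575.681, 282.476, 141.674] [0.27, -0.033, -2.333] [-0.000e+00 -4.317e+01 -3.568e+01  3.000e-02  8.000e-02 -0.000e+00]
[575.666, 282.469, 141.678] [0.28, 0.028, -2.36] [ 0.000e+00 -4.317e+01 -3.568e+01  3.000e-02  8.000e-02 -0.000e+00]
[575.681, 282.479, 141.712] [0.419, -0.472, -2.171] [-0.000e+00 -4.317e+01 -3.568e+01  3.000e-02  8.000e-02  0.000e+00]
[575.686, 282.463, 141.681] [-0.125, -0.063, -2.555] [ 0.000e+00 -4.317e+01 -3.568e+01  3.000e-02  8.000e-02  0.000e+00]
```

View pics/lift.png

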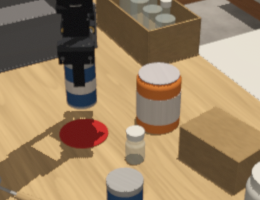

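The picture shows the tin upright in the gripper at crop (82,85), above the red coaster at (83,133). It weighs about 2.2 N, so it is part used. I'll set it down.

Call:
{"op": "servo_tool", "data": {
  "increments": "0 0 0 0 0 12 0.2;0 0 0 0 0 28 0.2;0 0 0 0 0 44 0.2;0 0 0 0 0 58 0.2;0 0 0 0 0 67 0.2"
}}

```text
time_s: 6.25
tcp_pos: [574.3, 281.9, 71.6]
tool_rot: [-3.139, -0.003, 2.681]
force: [-0.1, 0.6, -2.1]
width: 0.694
finger_force: 30.0
```

Call:
{"op": "servo_tool", "data": {
  "increments": "0 0 0 0 0 3 0.2;0 0 0 0 0 6 0.2;0 0 0 0 0 8 0.2;0 0 0 0 0 10 0.2;0 0 0 0 0 11 0.2"
}}

```text
time_s: 6.75
tcp_pos: [576.0, 282.6, 64.1]
tool_rot: [3.141, 0.001, 2.681]
force: [0.6, 0.4, -1.9]
width: 0.69
finger_force: 30.0
```

Call:
{"op": "servo_tool", "data": {
  "increments": "0 0 0 0 0 0.5 0.2;0 0 0 0 0 0.5 0.2;0 0 0 0 0 0.5 0.2;0 0 0 0 0 0.5 0.2;0 0 0 0 0 0.5 0.2"
}}

```text
time_s: 7.25
tcp_pos: [575.7, 282.5, 63.3]
tool_rot: [3.142, 0.0, 2.681]
force: [-0.2, -0.8, -1.6]
width: 0.689
finger_force: 30.0
```

Just touching; a little lower, then let go.

Call:
{"op": "servo_tool", "data": {
  "increments": "0 0 0 0 0 0.5 0.2;0 0 0 0 0 0.7 0.2;0 0 0 0 0 0.7 0.2;0 0 0 0 0 0.7 0.75;0 0 0 0 0 0.7 0.8"
}}

```text
time_s: 7.75
tcp_pos: [576.0, 282.6, 62.6]
tool_rot: [3.141, 0.001, 2.681]
force: [0.9, -0.7, -0.2]
width: 0.779
finger_force: 0.0
```

Call:
{"op": "servo_tool", "data": {
  "increments": "0 0 0 0 0 0 0.9;0 0 0 0 0 0 1;0 0 0 0 0 0 1;0 0 0 0 0 0 1;0 0 0 0 0 0 1"
}}

```text
time_s: 8.25
tcp_pos: [575.7, 282.5, 62.4]
tool_rot: [3.142, -0.0, 2.681]
force: [-0.7, -0.9, -0.1]
width: 0.997
finger_force: 0.0
```

Call:
{"op": "servo_tool", "data": {
  "increments": "0 0 0 0 0 -20 1;0 0 0 0 0 -50 1;0 0 0 0 0 -85 1;0 0 0 0 0 -120 1;0 0 0 0 0 -137 1"
}}

```text
time_s: 8.75
tcp_pos: [577.2, 283.1, 203.7]
tool_rot: [3.137, 0.004, 2.681]
force: [0.5, -0.8, 0.2]
width: 0.999
finger_force: 0.0
```

Run:
```python
from h import *
s=state();print(s['tcp_pos'],s['width'],s['joints'],to_tool((507,-305,200)))
for n in('side','top'):
  f=grab_frame(n)
  for d in silhouettes(f,'tin_a_mid'): print(n,d['p'],d['region'].sum(),tin(f,d['region'],(577,281)))
```

```text
[577.205, 283.056, 203.748] 0.999 [0.372, 0.112, 1.682, 0.0, 1.342, -0.738] [-198.6149001  -557.94277749    2.12101742]
side 0.85 1628 [575.0106343  280.78466433]
top 0.65 1746 [741.74545605  -1.92110318]
top 0.64 200 [558.83919791 250.20515214]
```

Red tin still stands. Moving to yellow.

Call:
{"op": "servo_tool", "data": {
  "increments": "0 0 0 -10 -28 0 1;0 0 0 -25 -70 0 1;0 0 0 -41 -116 0 1;0 0 0 -57 -162 0 1;0 0 0 -74 -208 0 1"
}}

```text
time_s: 9.45
tcp_pos: [547.4, 61.6, 196.1]
tool_rot: [-3.139, -0.004, 2.681]
force: [0.8, 0.8, 0.2]
width: 1.006
finger_force: 0.0
```

Call:
{"op": "servo_tool", "data": {
  "increments": "0 0 0 -16 -46 0 1;0 0 0 -33 -92 0 1;0 0 0 -49 -138 0 1;0 0 0 -65 -184 0 1;0 0 0 -82 -230 0 1"
}}

```text
time_s: 9.95
tcp_pos: [518.6, -180.4, 196.2]
tool_rot: [-3.142, -0.005, 2.681]
force: [0.1, -0.5, -0.2]
width: 1.0
finger_force: 0.0
```

Call:
{"op": "servo_tool", "data": {
  "increments": "0 0 0 -16 -46 0 1;0 0 0 -30 -85 0 1;0 0 0 -39 -110 0 1;0 0 0 -43 -120 0 1;0 0 0 -43 -120 0 1"
}}

```text
time_s: 10.45
tcp_pos: [504.8, -306.0, 197.0]
tool_rot: [3.141, -0.004, 2.679]
force: [-0.3, 0.4, -0.6]
width: 1.002
finger_force: 0.0
```

Run:
```python
from h import *
f=grab_frame('top')
f=grab_frame('top')
print(state(),to_tool((507,-305,63)))
```

```text
{'time_s': 10.55, 'joints': [-0.633, 0.006, 1.803, 0.001, 1.336, -1.744], 'tcp_pos': [505.532, -304.502, 198.037], 'tool_rot': [3.141, -0.002, 2.681], 'force': [0.707, 0.586, -0.351], 'width': 0.999, 'finger_force': 0.0} [-1.86765733e+00  6.88463172e-02  1.35033019e+02]
```

Call:
{"op": "servo_tool", "data": {
  "increments": "0 0 0 0 0 30 1;0 0 0 -1 0 60 1;0 0 0 -1 0 90 1;0 0 0 -1 0 118 1;0 0 0 -1 0 135 1"
}}

```text
time_s: 11.05
tcp_pos: [505.8, -303.5, 61.7]
tool_rot: [3.141, -0.004, 2.683]
force: [0.1, -0.3, 0.4]
width: 1.002
finger_force: 0.0
```

Call:
{"op": "servo_tool", "data": {
  "increments": "0 0 0 0 0 0 1;0 0 0 0 0 0 0.6;0 0 0 0 0 0 0.5;0 0 0 0 0 0 0.4;0 0 0 0 0 0 0.3"
}}

```text
time_s: 11.55
tcp_pos: [507.5, -306.6, 65.9]
tool_rot: [3.141, 0.002, 2.68]
force: [2.0, 3.1, 2.7]
width: 0.722
finger_force: 1.5
```

Call:
{"op": "servo_tool", "data": {
  "increments": "0 0 0 0 0 0 0.2;0 0 0 0 0 0 0.2;0 0 0 0 0 0 0.2;0 0 0 0 0 0 0.2;0 0 0 0 0 0 0.2"
}}

```text
time_s: 12.05
tcp_pos: [507.6, -306.4, 65.8]
tool_rot: [3.141, 0.002, 2.681]
force: [0.3, 3.4, 5.8]
width: 0.692
finger_force: 30.0
```

```bash
python3 -c "
from h import *
print(state())"
```

```text
{'time_s': 12.05, 'joints': [-0.634, 0.136, 1.901, 0.001, 1.103, -1.744], 'tcp_pos': [507.642, -306.439, 65.828], 'tool_rot': [3.141, 0.002, 2.681], 'force': [0.347, 3.351, 5.759], 'width': 0.692, 'finger_force': 29.997}
```

Call:
{"op": "servo_tool", "data": {
  "increments": "0 0 0 0 0 -8 0.2;0 0 0 0 0 -24 0.2;0 0 0 0 0 -44 0.2;0 0 0 0 0 -64 0.2;0 0 0 0 0 -78 0.2"
}}

```text
time_s: 12.55
tcp_pos: [506.9, -306.8, 144.7]
tool_rot: [-3.141, 0.002, 2.681]
force: [-0.4, 1.1, -1.5]
width: 0.69
finger_force: 30.0
```

Call:
{"op": "servo_tool", "data": {
  "increments": "0 0 0 0 0 -2 0.2;0 0 0 0 0 -2 0.2;0 0 0 0 0 -2 0.2;0 0 0 0 0 -2 0.2;0 0 0 0 0 -2 0.2"
}}

```text
time_s: 13.05
tcp_pos: [506.2, -305.9, 143.3]
tool_rot: [3.141, -0.002, 2.681]
force: [-0.3, -0.3, -1.8]
width: 0.691
finger_force: 30.0
```

Call:
{"op": "servo_tool", "data": {
  "increments": "0 0 0 0 0 0 0.2;0 0 0 0 0 0 0.2;0 0 0 0 0 0 0.2;0 0 0 0 0 0 0.2;0 0 0 0 0 0 0.2"
}}

```text
time_s: 13.55
tcp_pos: [506.7, -306.3, 144.5]
tool_rot: [-3.142, 0.0, 2.681]
force: [0.4, -0.1, -2.5]
width: 0.69
finger_force: 30.0
```

Run:
```python
from h import *
for i in range(6): f=grab_frame('side'); s=state(); print(s['tcp_pos'],s['force'])
cv2.imwrite('pics/lift2.png',f['img'][200:460,260:500])
```

```text
[506.706, -306.264, 144.486] [0.268, 0.035, -2.268]
[506.693, -306.271, 144.464] [1.066, -0.449, -2.125]
[506.713, -306.279, 144.5] [-0.725, 0.206, -1.708]
[506.718, -306.283, 144.509] [0.956, 0.651, -2.346]
[506.706, -306.264, 144.493] [-0.521, -0.172, -2.567]
[506.718, -306.296, 144.504] [0.224, 0.011, -2.243]
```

View pics/lift2.png

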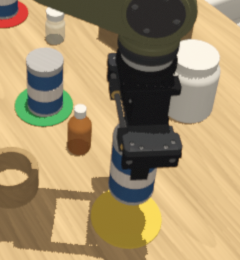

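The yellow tin hangs upright at crop (133,175), above its coaster at (126,218). It also weighs about 2.2 N, so the green one must be full. Setting yellow down.

Call:
{"op": "servo_tool", "data": {
  "increments": "0 0 0 0 0 12 0.2;0 0 0 0 0 28 0.2;0 0 0 0 0 44 0.2;0 0 0 0 0 58 0.2;0 0 0 0 0 67 0.2"
}}

```text
time_s: 14.35
tcp_pos: [505.5, -305.4, 74.5]
tool_rot: [3.141, -0.004, 2.681]
force: [-0.2, 0.2, -2.8]
width: 0.693
finger_force: 30.0
```

Call:
{"op": "servo_tool", "data": {
  "increments": "0 0 0 0 0 3 0.2;0 0 0 0 0 6 0.2;0 0 0 0 0 8 0.2;0 0 0 0 0 10 0.2;0 0 0 0 0 11.5 0.2"
}}

```text
time_s: 14.85
tcp_pos: [507.0, -306.5, 66.4]
tool_rot: [-3.141, 0.001, 2.681]
force: [0.1, -0.1, -2.2]
width: 0.697
finger_force: 30.0
```

Call:
{"op": "servo_tool", "data": {
  "increments": "0 0 0 0 0 0.5 0.2;0 0 0 0 0 0.7 0.2;0 0 0 0 0 0.7 0.2;0 0 0 0 0 0.7 0.2;0 0 0 0 0 0.7 0.2"
}}

```text
time_s: 15.35
tcp_pos: [506.9, -306.4, 65.8]
tool_rot: [-3.141, 0.0, 2.681]
force: [-1.6, 1.2, 2.5]
width: 0.691
finger_force: 30.0
```

Contact (2.5 N up); let go.

Call:
{"op": "servo_tool", "data": {
  "increments": "0 0 0 0 0 0 0.75;0 0 0 0 0 0 0.8;0 0 0 0 0 0 0.9;0 0 0 0 0 0 1;0 0 0 0 0 0 1"
}}

```text
time_s: 15.85
tcp_pos: [506.7, -306.3, 65.2]
tool_rot: [-3.142, 0.0, 2.681]
force: [-0.1, 0.7, 1.1]
width: 0.976
finger_force: 0.0
```

Call:
{"op": "servo_tool", "data": {
  "increments": "0 0 0 0 0 0 1;0 0 0 0 0 0 1;0 0 0 0 0 0 1;0 0 0 0 0 -10 1;0 0 0 0 0 -30 1"
}}

```text
time_s: 16.35
tcp_pos: [505.5, -305.4, 94.2]
tool_rot: [3.141, -0.004, 2.681]
force: [-0.1, -0.3, 0.3]
width: 1.001
finger_force: 0.0
```

Call:
{"op": "servo_tool", "data": {
  "increments": "0 0 0 0 0 -30 1;0 0 0 0 0 -65 1;0 0 0 0 0 -95 1;0 0 0 0 0 -105 1;0 0 0 0 0 -105 1"
}}

```text
time_s: 16.85
tcp_pos: [507.7, -306.9, 202.7]
tool_rot: [-3.141, 0.004, 2.681]
force: [-0.5, -0.2, -0.6]
width: 1.001
finger_force: 0.0
```

Run:
```python
from h import *
s=state();print(s['tcp_pos'],s['width'],s['joints'],to_tool((514,-25,200)))
f=grab_frame('side')
for d in silhouettes(f,'tin_a_mid'): print(d['p'],d['region'].sum(),tin(f,d['region'],(515,-25)))
f=grab_frame('top');g=f['img'];cv2.imwrite('pics/t3.png',cv2.resize(g[200:320,170:500],None,fx=2,fy=2))
```

```text
[507.65, -306.943, 202.736] 1.001 [-0.634, 0.005, 1.796, 0.0, 1.337, -1.744] [119.68267147 255.36562949   2.01981345]
0.73 1643 [505.87152775  -8.92302339]
```

View pics/t3.png

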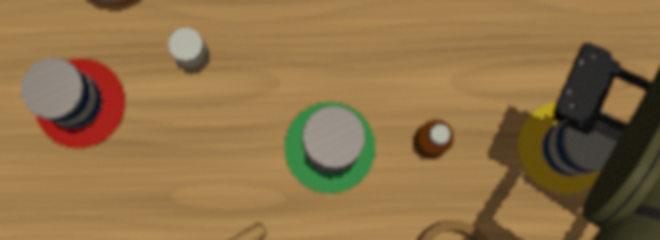

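The red and yellow tins are standing on their coasters. The green lid is at crop (334,138), which is pixel (337,269) and matches (514,-25). Moving there.

Call:
{"op": "servo_tool", "data": {
  "increments": "0 0 0 11 24 0 1;0 0 0 29 62 0 1;0 0 0 49 104 0 1;0 0 0 69 146 0 1;0 0 0 88 188 0 1"
}}

```text
time_s: 17.5
tcp_pos: [510.0, -96.8, 197.7]
tool_rot: [-3.141, -0.004, 2.68]
force: [0.4, 0.5, -0.6]
width: 1.001
finger_force: 0.0
```

Call:
{"op": "servo_tool", "data": {
  "increments": "0 0 0 16 34 0 1;0 0 0 26 55 0 1;0 0 0 31 66 0 1;0 0 0 31 67 0 1;0 0 0 31 67 0 1"
}}

```text
time_s: 18.0
tcp_pos: [513.2, -25.5, 199.4]
tool_rot: [-3.141, -0.001, 2.681]
force: [-0.0, 0.2, -0.3]
width: 1.0
finger_force: 0.0
```

Run:
```python
from h import *
f=grab_frame('side')
f=grab_frame('side')
print(state(),to_tool((514,-25,63)))
```

```text
{'time_s': 18.1, 'joints': [-0.155, -0.171, 1.965, -0.0, 1.348, -1.263], 'tcp_pos': [513.424, -26.007, 199.809], 'tool_rot': [-3.141, -0.001, 2.679], 'force': [-0.624, 0.336, -0.355], 'width': 1.001, 'finger_force': 0.0} [ -0.14448823   1.24133061 136.80775364]
```

Call:
{"op": "servo_tool", "data": {
  "increments": "0 0 0 0 0 30 1;0 0 0 0 1 60 1;0 0 0 0 1 90 1;0 0 0 0 1 118 1;0 0 0 0 1 137 1"
}}

```text
time_s: 18.6
tcp_pos: [512.8, -25.1, 60.9]
tool_rot: [-3.141, -0.003, 2.679]
force: [-0.4, -0.1, -0.0]
width: 1.002
finger_force: 0.0
```

Call:
{"op": "servo_tool", "data": {
  "increments": "0 0 0 0 0 0 1;0 0 0 0 0 0 0.6;0 0 0 0 0 0 0.5;0 0 0 0 0 0 0.4;0 0 0 0 0 0 0.3"
}}

```text
time_s: 19.1
tcp_pos: [514.8, -24.3, 64.5]
tool_rot: [3.141, 0.002, 2.681]
force: [0.8, -0.2, 0.6]
width: 0.718
finger_force: 0.0
```

Call:
{"op": "servo_tool", "data": {
  "increments": "0 0 0 0 0 0 0.2;0 0 0 0 0 0 0.2;0 0 0 0 0 0 0.2;0 0 0 0 0 0 0.2;0 0 0 0 0 0 0.2"
}}

```text
time_s: 19.6
tcp_pos: [514.9, -23.9, 64.4]
tool_rot: [3.141, 0.002, 2.681]
force: [0.2, 1.8, 5.7]
width: 0.689
finger_force: 30.0
```

Call:
{"op": "servo_tool", "data": {
  "increments": "0 0 0 0 0 -8 0.2;0 0 0 0 0 -24 0.2;0 0 0 0 0 -44 0.2;0 0 0 0 0 -64 0.2;0 0 0 0 0 -78 0.2"
}}

```text
time_s: 20.1
tcp_pos: [513.0, -24.1, 141.2]
tool_rot: [-3.141, -0.002, 2.681]
force: [0.8, 0.2, -4.7]
width: 0.692
finger_force: 30.0
```

Call:
{"op": "servo_tool", "data": {
  "increments": "0 0 0 0 0 -2 0.2;0 0 0 0 0 -2 0.2;0 0 0 0 0 -2 0.2;0 0 0 0 0 -2 0.2;0 0 0 0 0 -2 0.2"
}}

```text
time_s: 20.6
tcp_pos: [513.3, -24.0, 142.2]
tool_rot: [-3.141, -0.002, 2.681]
force: [-0.5, 0.1, -4.2]
width: 0.691
finger_force: 30.0
```

Run:
```python
from h import *
for i in range(4): f=grab_frame('side'); print(state())
```

```text
{'time_s': 20.65, 'joints': [-0.151, -0.122, 2.021, -0.0, 1.244, -1.261], 'tcp_pos': [513.481, -23.99, 142.421], 'tool_rot': [-3.141, -0.001, 2.681], 'force': [-0.55, 0.163, -5.65], 'width': 0.692, 'finger_force': 29.991}
{'time_s': 20.7, 'joints': [-0.151, -0.122, 2.021, -0.0, 1.244, -1.261], 'tcp_pos': [513.635, -24.023, 142.681], 'tool_rot': [-3.141, -0.001, 2.681], 'force': [-0.298, 0.258, -4.278], 'width': 0.692, 'finger_force': 29.991}
{'time_s': 20.75, 'joints': [-0.151, -0.122, 2.02, -0.0, 1.244, -1.261], 'tcp_pos': [513.767, -24.034, 142.876], 'tool_rot': [-3.141, -0.001, 2.681], 'force': [0.292, 0.554, -5.189], 'width': 0.692, 'finger_force': 29.991}
{'time_s': 20.8, 'joints': [-0.151, -0.123, 2.02, 0.0, 1.244, -1.261], 'tcp_pos': [513.827, -24.024, 143.013], 'tool_rot': [-3.141, -0.0, 2.681], 'force': [-0.232, -0.297, -5.208], 'width': 0.695, 'finger_force': 29.991}
```

The green tin weighs about 5 N, so it is the full one. Raising it another 105 mm.

Call:
{"op": "servo_tool", "data": {
  "increments": "0 0 0 0 0 -10 0.2;0 0 0 0 0 -30 0.2;0 0 0 0 0 -55 0.2;0 0 0 0 0 -80 0.2;0 0 0 0 0 -98 0.2"
}}

```text
time_s: 21.3
tcp_pos: [514.7, -24.2, 244.4]
tool_rot: [3.141, 0.003, 2.681]
force: [0.8, -0.3, -4.8]
width: 0.691
finger_force: 30.0
```

Call:
{"op": "servo_tool", "data": {
  "increments": "0 0 0 0 0 -5 0.2;0 0 0 0 0 -7 0.2;0 0 0 0 0 -7 0.2;0 0 0 0 0 -7 0.2;0 0 0 0 0 -7 0.2"
}}

```text
time_s: 21.8
tcp_pos: [513.3, -24.0, 246.9]
tool_rot: [-3.141, -0.002, 2.681]
force: [0.3, 0.6, -4.8]
width: 0.694
finger_force: 30.0
```

Call:
{"op": "servo_tool", "data": {
  "increments": "0 0 0 0 0 0 0.2;0 0 0 0 0 0 0.2;0 0 0 0 0 0 0.2;0 0 0 0 0 0 0.2;0 0 0 0 0 0 0.2"
}}

```text
time_s: 22.3
tcp_pos: [514.0, -24.1, 248.3]
tool_rot: [3.142, 0.0, 2.681]
force: [0.1, -0.1, -4.5]
width: 0.692
finger_force: 30.0
```

Call:
{"op": "servo_tool", "data": {
  "increments": "0 0 0 0 0 0 0.2;0 0 0 0 0 0 0.2;0 0 0 0 0 0 0.2;0 0 0 0 0 0 0.2;0 0 0 0 0 0 0.2"
}}

```text
time_s: 22.8
tcp_pos: [513.9, -24.0, 248.3]
tool_rot: [3.142, 0.0, 2.681]
force: [0.7, -0.2, -4.0]
width: 0.691
finger_force: 30.0
```

Run:
```python
from h import *
f=grab_frame('side');s=state();print(s)
cv2.imwrite('pics/end.png',f['img'])
```

```text
{'time_s': 22.85, 'joints': [-0.151, -0.2, 1.908, -0.0, 1.433, -1.261], 'tcp_pos': [513.953, -24.028, 248.252], 'tool_rot': [-3.142, -0.0, 2.681], 'force': [-0.693, -0.56, -4.304], 'width': 0.689, 'finger_force': 29.991}
```

View pics/end.png

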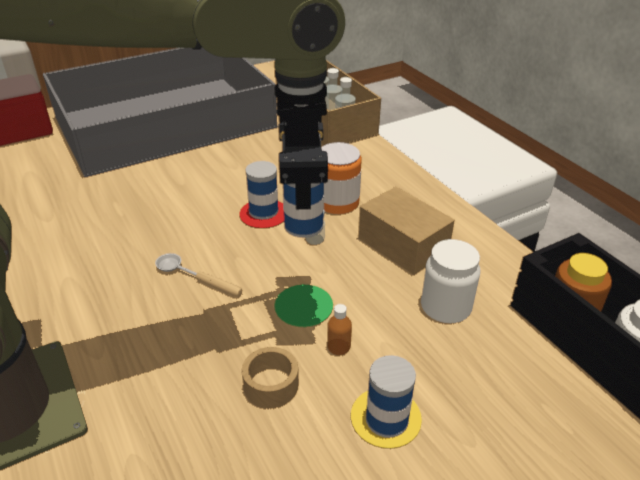

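The full tin hangs upright at (303,205), above the empty green coaster at (304,305). The red tin at (262,190) and the yellow tin at (390,395) stand on their coasters, and nothing else has moved.

```bash
python3 -c "
from cell import *
print(job_done())"
```

```text
the job is handed in; nothing more can be done
None
```

The job is handed in after about 23 s of the 72 s, with no verdict returned: the green-coaster tin was heaviest (about 4–5 N against about 2.2 N for the other two) and is held upright with its foot about 19 cm up, while the red and yellow tins are back on their own coasters.

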